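Set out the condiment caddy and start its hold timer

ROBOT

A 6-joint arm with a two-finger parallel gripper is mounted at the origin on the work surface; the furniture and walls round the work are solid. World frame = base frame: x ahead of the robot, y to its left, z up, the work surface at z = 0. Lengths are in m, angles in rad, forces in N, time in s.
With the tool pointing down it reaches from about 0.35 to 0.85 m from the base axis. Payload 8.1 kg.
Tool frame: the origin (TCP) lies at the very end of the fingers, on their centre line; the grasp point (between the pads) lies 19 mm behind it; z points along the fingers, y is the line along which they close (so a half turn about z gives the same grasp; the last joint's range is limited). The gripper opens to 93 mm and grips with 3 to 60 N. Pads are 15 mm wide; open, the fingers measure 128 mm over their backs; the gripper's body (75 mm by 188 mm) begins 65 mm behind the grasp point.
Start: joints at [-1.267, 0.13, 1.488, -0, 1.523, -0.085], TCP at [0.227, -0.555, 0.219] pointing down, gripper open.
Joint ranges: [-2.96, 2.96], [-0.89, 2.26], [0.02, 2.5], [-1.34, 4.48], [0, 2.73], [-2.66, 2.66]. Speed limits (rad/s): [2.39, 2.39, 2.79, 3.14, 3.14, 3.14].

INTERFACE

Orientations are given as a rotation vector (axis times angle).
In Python, from plant import robot gives the robot as it stands. The module is installed in compiled form; this text tells all that it offers.
- The arm moves only by the tool play_rows, never from a script. Its argument "increments" is text: rows parted by semicolons, each of 5 numbers parted by spaces: the shift along the tool's x, y, z in mm, then the turn about the tool's z in degrees, then the closure, from -1 (fully open) to 1 (shut). In form: dx dy dz yaw claw; .... A call has 1 to 20 rows; each row is the pose to reach, as a shift and turn from the pose commanded when the call began, along the tool's axes at that moment; what a row does not reach only later rows make up. A row lasts 1/10 s, in which the tool goes at most 50 mm and 8.59 degrees, less where a joint would pass 70% of its speed; a pose out of reach is approached as far as the arm can. A call with a gripper value outside its range is refused whole. The fingers move at their own pace and stop on an object; "force" is the grip in N (left out, the last holds). Time passes only in rows, so rows that repeat a pose let the fingers close. It gives the time, the measured TCP pose, the force, the opening and the grip force at its end, in the units of the state.
- robot.read_state(): the state, without advancing time (a new reading comes with each control period).
- robot.read_camera(name): name is "scene" or "top"; returns the picture (384x512x3 uint8, blue, green, red); there is no depth.
- robot.calibration(name): a dict with "vertical_fov" (degrees; the focal length in pixels is half the picture's height over the tangent of half this angle, whatever the lens; pixels are square), "cx", "cy" (the principal point, pixels), "rvec" (rotation vector, rad) and "tvec" (3), from world to camera coordinates, as OpenCV has them. Camera axes: x right, y down, z forward; pixel columns grow to the right and rows downward; lengths in m; the calibration is good to about 2 mm. A picture is of the moment at which its call begins. calibration takes no time and is no camera call.
- robot.close_job(): hands the job in; it is judged then, once.
Trained networks look in the newest picture that a camera, given by its name, has taken for a name from the list of things; names that differ only in an ending like _2 or _b are one class to them, and where a whole thing is asked for, a point or a joint stands for the part that bears it (a point fixed in the world has none). Each returns a list of dicts, best first, with "conf" (0 to 1); they miss things now and then, are a little off and sometimes report something else, mostly with a low value. They report only what shows in the picture. A call takes as long as a camera call.
- robot.recognise(camera, query): "centre" ([x, y, z] in m, in world coordinates, good to about 4 mm: the middle of the surface that is visible of it).
- robot.regions_of(camera, query): "pixels" (384x512 bool, what is visible of it).
- robot.landmark_of(camera, query): "centre" ([x, y, z] in m, in world coordinates, good to about 4 mm: a listed point, or the origin of a listed thing).
The state is a dict: "t": time; "q": joint angles; "dq": joint speeds; "joint_torque": joint torques, N m; "tool_pos": TCP position; "orientation": TCP orientation; "force": force on the tool from outside, world axes, zero at the start; "wrist_torque": the same for the moment, N m; "opening": finger opening in m; "gripper_force": force on a finger pad.
Only numpy, scipy, OpenCV 4.12 (cv2) and the standard library are available. Lean on these libraries where they do the work, as an engineer would, in place of code of your own. Each camera call takes 0.05 s, during which the arm holds its last target. There are 200 camera calls.

TASK

Get the condiment caddy out for service: stand the salt shaker in the caddy's empty well, swing the folded carry handle up until it clicks into its upright catch, then lift the caddy by the handle and set it down with all four feet on the black rubber bar mat, nothing spilled from it. Once the caddy stands there, start its hold timer: the timer is loose, so push it square back against the counter's upstand and press its wide start bar fully in, then let go. Leave the bottle, the can and the spare sauce cup where they are.

Things in the scene. Friction and masses are not known exactly. Their poses are not given: they have to be found in the camera images.
- caddy: loose open steel tray 132 (its x) x 120 mm (y), 0.65 kg, on 4 rubber feet; origin: centre at the level of the feet's undersides, z up. Rim 36 mm up, walls 3 mm, inner floor 9 mm up. Half y<0: two wells 61 x 57 mm split at x=0; the one at x<0 holds a sauce cup, the one at x>0 is empty. Half y>0: trough with two sachets. An ear 34 mm wide, 93 mm high in the middle of each end (x=+-66) bears the handle.
- bail (a joint): carry handle's swing: 0 = folded level toward the caddy's +y side, 1.57 = upright, end stop; starts at 0 to 0.45. Stays where it is left (light friction). From 0.85 rad its legs climb two sprung domes on the ears (up to 1.4 N at the grip), pass their crests at 1.2, and from 1.4 it snaps home and stays caught. Over 2 N sideways at the raised grip may tip the caddy.
- bail_grip (a point): middle of the handle's cross bar, 88 mm from its pivot line: folded it lies at caddy y=+88 mm, 58 mm up; upright, over the caddy's middle, 146 mm up. The bar runs along the caddy's x; on it a black grip tube, 14 mm thick, 88 mm long, spins freely. Wire legs 7 mm thick at x=+-73 mm.
- bail_hinge (a point): middle of the handle's pivot line (which runs along the caddy's x), at caddy (0, 0, 58) mm; axes as the caddy's
- well (a point): centre of the floor of the caddy's empty well, caddy (32, -29, 9) mm; axes as the caddy's
- foot0 (a point): underside centre of the caddy's foot at (-50, -48) mm
- foot1 (a point): underside centre of the foot at (50, -48) mm
- foot2 (a point): underside centre of the foot at (50, 48) mm
- foot3 (a point): underside centre of the foot at (-50, 48) mm
- salt_shaker: loose salt shaker standing on the counter, 39 x 41 mm faceted body, 81 mm tall with a rounded steel top, about 0.13 kg; origin at the centre of its base, z up; grasp the body 20 to 52 mm above its base
- sauce_cup_1: small round black sauce cup, 51 mm across, 29 mm tall, in the caddy's other well; origin at its underside
- sachet_1: condiment sachet 56 x 34 x 16 mm lying in the caddy's trough; origin at its underside
- sachet_2: the second sachet in the trough, same size
- mat: black rubber bar mat fixed on the counter, 180 mm (its x) by 160 mm (its y), its upper face 4 mm above the counter; origin at the centre of its underside
- timer: loose white countertop timer, a wedge 60 mm deep (its x), 74 mm wide (its y), 66 mm high at the back, 44 mm at the front, 0.14 kg; origin at the centre of its underside, x points from its front (start bar) to its back; it slides on the counter at about 1 N. It stands with its back toward the upstand, a few cm away from it.
- timer_back (a point): middle of the timer's back face, 30 mm behind its origin, 20 mm up
- start_bar (a joint): travel of the timer's start bar, 0 = out, 0.005 m = fully in; sprung: starts to move at 1.7 N, fully in at 4.7 N, springs out again when let go
- start_face (a point): middle of the front face of the start bar (grey bar 52 mm wide, 18 mm high) when out: 40 mm in front of the timer's origin, 29 mm up; it stands 10 mm proud of the timer's front and moves along the timer's +x
- upstand (a point): point at the foot of the inner face of the counter's upstand, a straight fixed lip 45 mm high by the wall on the counter's left; x points square into it (its face is x=0, things on the counter have x<0), y along it away from the far end, z up; straight for 190 mm on the -y side, far beyond on the other
- sauce_cup_2: spare empty sauce cup on the counter, the same as the one in the caddy; bystander
- can_1: drinks can, 53 mm across, 134 mm tall; bystander
- ale_bottle_2: brown glass bottle, 61 mm across, 230 mm tall; bystander

How it is judged:
On the way, in this order (a step that is already met when the one before it is completed fails the run):
1. the salt shaker stands in the caddy's empty well, let go (x of salt_shaker in the frame of caddy between 0.003 and 0.061 m and y of salt_shaker in the frame of caddy between -0.057 and -0.002 m and z of salt_shaker in the frame of caddy below 0.016 m and angle between salt_shaker's own z axis and vertical below 0.2 rad and contact force between the fingers and salt_shaker below 0.1 N), for 0.2 s.
2. the carry handle is clicked upright while the caddy still stands on the counter (value of joint bail above 1.5 rad and height (world z) of caddy below 0.015 m), for 0.2 s.
3. the caddy is lifted clear of the counter, its handle upright (height (world z) of caddy above 0.02 m and value of joint bail above 1.5 rad), for 0.1 s.
4. the caddy stands with its four feet on the bar mat, let go (x of foot0 in the frame of mat between -0.09 and 0.09 m and y of foot0 in the frame of mat between -0.08 and 0.08 m and x of foot1 in the frame of mat between -0.09 and 0.09 m and y of foot1 in the frame of mat between -0.08 and 0.08 m and x of foot2 in the frame of mat between -0.09 and 0.09 m and y of foot2 in the frame of mat between -0.08 and 0.08 m and x of foot3 in the frame of mat between -0.09 and 0.09 m and y of foot3 in the frame of mat between -0.08 and 0.08 m and z of caddy in the frame of mat below 0.008 m and angle between caddy's own z axis and vertical below 0.06 rad and contact force between the fingers and caddy below 0.1 N), for 0.2 s.
5. the timer's start bar is pressed in with its back against the upstand (value of joint start_bar above 0.004 m and x of timer_back in the frame of upstand above -0.004 m), for 0.1 s.
At the end, for the whole second after the job is handed in: Caddy level and at rest, four feet on the mat, handle over 1.5 rad, shaker upright in its well, cup and sachets still in place; timer upright, back within 4 mm of the upstand and square to it within 8 degrees, start bar out again (x of salt_shaker in the frame of caddy between 0.003 and 0.061 m and y of salt_shaker in the frame of caddy between -0.057 and -0.002 m and z of salt_shaker in the frame of caddy below 0.016 m and angle between salt_shaker's own z axis and vertical below 0.2 rad and x of sauce_cup_1 in the frame of caddy between -0.064 and -0 m and y of sauce_cup_1 in the frame of caddy between -0.058 and -0 m and z of each of sauce_cup_1, sachet_1, sachet_2 in the frame of caddy below 0.03 m and x of sachet_1 in the frame of caddy between -0.064 and 0.064 m and y of sachet_1 in the frame of caddy between -0.002 and 0.058 m and x of sachet_2 in the frame of caddy between -0.064 and 0.064 m and y of sachet_2 in the frame of caddy between -0.002 and 0.058 m and x of foot0 in the frame of mat between -0.09 and 0.09 m and y of foot0 in the frame of mat between -0.08 and 0.08 m and x of foot1 in the frame of mat between -0.09 and 0.09 m and y of foot1 in the frame of mat between -0.08 and 0.08 m and x of foot2 in the frame of mat between -0.09 and 0.09 m and y of foot2 in the frame of mat between -0.08 and 0.08 m and x of foot3 in the frame of mat between -0.09 and 0.09 m and y of foot3 in the frame of mat between -0.08 and 0.08 m and z of caddy in the frame of mat below 0.008 m and angle between caddy's own z axis and vertical below 0.06 rad and value of joint bail above 1.5 rad and x of timer_back in the frame of upstand above -0.004 m and angle between the x axis of timer and the x axis of upstand, either way round below 0.14 rad and value of joint start_bar below 0.002 m and angle between timer's own z axis and vertical below 0.1 rad and linear speed of each of caddy, timer below 0.02 m/s); the robot touches nothing.
It fails at once if the caddy is tipped over 25 degrees (angle between caddy's own z axis and vertical above 0.44 rad).
It fails at once if the timer is toppled (angle between timer's own z axis and vertical above 0.5 rad).
It fails at once if bottle, can or spare cup is pushed away by over 3 cm (distance of any of ale_bottle_2, can_1, sauce_cup_2 from where it was at the start of the episode above 0.03 m).
It also fails if it takes over 72 s, if anything falls off the work surface, if the arm or the gripper's body presses on something with over 40 N, if the wrist force passes 120 N, or if a joint passes its speed limit or range.

## Working session

There is one attempt and no reset: what is moved stays moved. The work goes in short steps, Python scripts to look and compute and a tool call to move; the robot and the scene stay as the last step left them, time stands still between calls to the robot, and variables do not carry over. Pictures are saved under pics/ and viewed, at most 10 in all, crops included, and the job is handed in when it is done.

Besides the shell and the picture viewer there is one more tool, called after "Emit:" as name(argument=value, ...), one argument or row to a line, values as JSON. play_rows: Moves the arm, as the interface text tells. Its arguments: {"type":"object","properties":{"increments":{"type":"string"},"force":{"type":"number"}},"required":["increments"]}

```bash
mkdir -p pics; cat > h.py <<'E'
from plant import robot
import numpy as np, cv2
def lm(cam,q,n=2):
    r=robot.landmark_of(cam,q)
    return [(round(d['conf'],2),[int(round(1000*v)) for v in d['centre']]) for d in r[:n]]
E
python3 - <<'E'
from h import *
for c in("scene","top"):
    im=robot.read_camera(c); cv2.imwrite(f"pics/{c}0.png",im)
    for q in ["caddy","bail_grip","bail_hinge","well","foot0","foot1","foot2","foot3","salt_shaker","mat","timer","timer_back","start_face","upstand","sauce_cup_2","can_1","ale_bottle_2"]:
        print(c,q,lm(c,q))
    k=robot.calibration(c); R=cv2.Rodrigues(np.array(k['rvec'],float))[0]; print(-R.T@np.array(k['tvec'],float).ravel(),R[2])
s=robot.read_state(); print(s['t'],s['tool_pos'],s['orientation'],s['opening'])
E
```

```text
scene caddy [(0.94, [505, -217, -1])]
scene bail_grip [(0.42, [540, -132, 81]), (0.33, [693, 184, 2])]
scene bail_hinge [(0.72, [509, -214, 57]), (0.62, [418, 8, 0])]
scene well [(0.82, [529, -256, 7]), (0.2, [419, 7, 2])]
scene foot0 [(0.81, [573, -188, 0]), (0.76, [448, -242, -1])]
scene foot1 [(0.81, [573, -188, 0]), (0.76, [448, -242, -1])]
scene foot2 [(0.81, [573, -188, 0]), (0.76, [448, -242, -1])]
scene foot3 [(0.81, [573, -188, 0]), (0.76, [448, -242, -1])]
scene salt_shaker [(0.56, [420, 5, 1]), (0.44, [479, -152, 0])]
scene mat [(0.8, [558, 18, 1]), (0.23, [691, 181, 5])]
scene timer [(0.43, [551, 218, 0]), (0.3, [539, -134, 82])]
scene timer_back []
scene start_face [(0.69, [508, -215, 57])]
scene upstand []
scene sauce_cup_2 [(0.58, [467, -228, 7]), (0.36, [510, -217, 55])]
scene can_1 [(0.9, [692, 181, 2]), (0.35, [510, -216, 55])]
scene ale_bottle_2 []
[-0.67323823  0.5757255   0.61719571] [ 0.82256679 -0.41910946 -0.38435809]
top caddy [(0.74, [686, 182, 1]), (0.55, [510, -214, -1])]
top bail_grip [(0.82, [538, -136, 78]), (0.34, [689, 182, 2])]
top bail_hinge [(0.7, 
[... 244 characters left out ...]
78, 2]), (0.72, [446, -245, 2])]
top foot3 [(0.76, [547, -278, 2]), (0.72, [446, -245, 2])]
top salt_shaker [(0.54, [421, 9, 2])]
top mat [(0.59, [558, 18, 2])]
top timer [(0.63, [548, 219, 0])]
top timer_back [(0.56, [562, 246, 17])]
top start_face [(0.65, [533, 181, 32])]
top upstand [(0.7, [568, 292, 3]), (0.69, [548, 220, -4])]
top sauce_cup_2 [(0.64, [473, -234, 9]), (0.59, [446, 133, 0])]
top can_1 [(0.65, [686, 185, 0]), (0.43, [548, 220, -1])]
top ale_bottle_2 [(0.7, [288, -262, 0]), (0.15, [558, 18, -1])]
[0.42592245 0.0129615  1.10995691] [ 0.0841793  -0.01235742 -0.996374  ]
1.8 [ 0.22748509 -0.55521856  0.21862256] [3.08241511e+00 6.06873051e-01 1.03525051e-04] 0.0929684491096993
```

View pics/scene0.png

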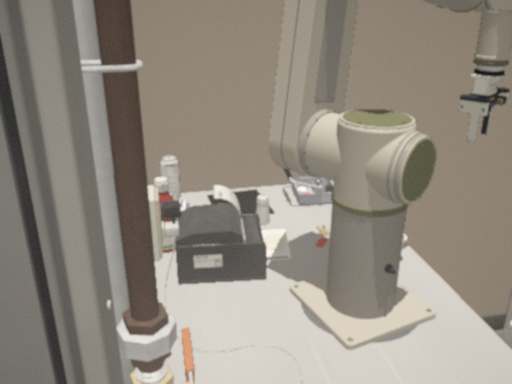

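View pics/top0.png

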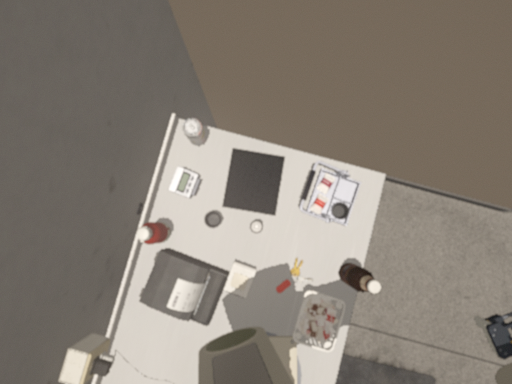

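Scene: the robot is in front. Top view: shaker (257,227), mat (254,182), caddy (330,194), timer (185,182), can (193,127), spare cup (213,218), bottle (355,278), upstand edge from (172,118) to (108,350). One more measurement gives me the edges and yaws.

```bash
cat >> h.py <<'E'
def ray(cam,uv,z):
    k=robot.calibration(cam); R=cv2.Rodrigues(np.array(k['rvec'],float))[0]; t=np.array(k['tvec'],float).ravel()
    f=192/np.tan(np.radians(k['vertical_fov'])/2); C=-R.T@t
    uv=np.atleast_2d(uv).astype(float); d=np.c_[(uv[:,0]-k['cx'])/f,(uv[:,1]-k['cy'])/f,np.ones(len(uv))]@R
    return (C+d*((z-C[2])/d[:,2])[:,None])[:,:2]*1000
def reg(cam,q):
    r=robot.regions_of(cam,q)
    return np.argwhere(r[0]['pixels'])[:,::-1] if r else None
def rect(p): return cv2.minAreaRect(p.astype(np.float32))
E
python3 - <<'E'
from h import *
im=robot.read_camera("top")
for q,z in(("mat",.004),("timer",.05),("salt_shaker",.07),("salt_shaker",0.04),("can_1",.134),("sauce_cup_2",.029)):
    p=reg("top",q)
    print(q,len(p) if p is not None else None, rect(ray("top",p,z)) if p is not None else 0)
p=ray("top",[[172,118],[140,233],[108,350]],.045); print(p)
print(ray("top",[[152,233]],.15))
for i in range(3): print([lm("top",q,1) for q in("caddy","bail_hinge","bail_grip","well","salt_shaker","timer_back","start_face","upstand","timer")]); robot.read_camera("top")
a=cv2.resize(im[95:265,130:300],(600,600),interpolation=cv2.INTER_CUBIC); cv2.imwrite("pics/crop1.png",a)
E
```

```text
mat 3137 ((555.0755615234375, 13.19757080078125), (161.19656372070312, 178.60635375976562), 81.81082916259766)
timer 666 ((545.0821533203125, 209.1881103515625), (77.9887466430664, 73.5256118774414), 67.56339263916016)
salt_shaker 145 ((421.30926513671875, 6.4501447677612305), (35.90140914916992, 33.291385650634766), 0.19335190951824188)
salt_shaker 145 ((421.1761474609375, 6.262299537658691), (36.93709182739258, 34.25175094604492), 0.19342689216136932)
can_1 507 ((673.4969482421875, 170.92161560058594), (78.18070983886719, 54.57170104980469), 45.20382308959961)
sauce_cup_2 249 ((468.1166076660156, -237.28082275390625), (46.566776275634766, 49.54459762573242), 89.23228454589844)
[[733.96259948 251.18091268]
 [401.85653063 333.78125461]
 [ 81.71100697 411.88396798]]
[[404.31873089 271.71224209]]
[[(0.57, [507, -215, 0])], [(0.89, [507, -217, 62])], [(0.63, [537, -134, 78])], [(0.73, [525, -255, 8])], [(0.56, [422, 10, 0])], [(0.6, [560, 248, 18])], [(0.45, [534, 177, 32])], [(0.86, [566, 292, 2])], [(0.6, [546, 220, -2])]]
[[(0.72, [510, -215, 0])], [(0.74, [509, -216, 62])], [(0.73, [539, -138, 77])], [(0.94, [528, -257, 7])], [(0.61, [420, 4, -2])], [(0.8, [562, 247, 19])], [(0.44, [509, -219, 0])], [(0.92, [566, 296, 1])], [(0.91, [544, 220, 2])]]
[[(0.94, [507, -217, -3])], [(0.78, [507, -218, 61])], [(0.71, [537, -135, 80])], [(0.58, [525, -258, 5])], [(0.72, [423, 8, -1])], [(0.91, [558, 246, 20])], [(0.62, [532, 176, 32])], [(0.82, [569, 291, 2])], [(0.85, [549, 218, 0])]]
```

View pics/crop1.png

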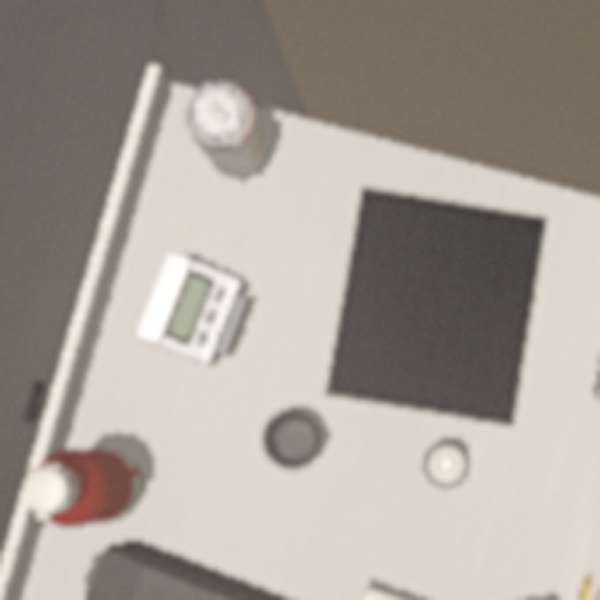

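Emit:
play_rows(
  increments="0 0 -45 0 -1; 45 -5 -80 0 -1; 90 -20 -80 8 -1; 135 -35 -80 16 -1; 180 -50 -80 24 -1; 225 -70 -80 32 -1; 270 -90 -80 40 -1; 315 -105 -80 42.3 -1; 355 -120 -80 42.3 -1; 370 -160 -80 42.3 -1; 375 -205 -70 42.3 -1; 378 -250 -50 42.3 -1; 382 -295 -20 42.3 -1; 385 -340 10 42.3 -1; 388 -385 30 42.3 -1; 390 -425 50 42.3 -1; 392 -447 60 42.3 -1; 392 -447 60 42.3 -1; 392 -447 60 42.3 -1",
)

```text
t: 5.55
tool_pos: [0.4209, 0.0071, 0.159]
orientation: [3.094, -0.543, 0.001]
force: [0.4, 0.5, -1.2]
opening: 0.0929
gripper_force: 0.0
```

```bash
cat >> h.py <<'E'
from scipy.spatial.transform import Rotation as Ro
def st():
    s=robot.read_state(); R=Ro.from_rotvec(s['orientation']).as_matrix()
    print('t',round(s['t'],2),'tcp',np.round(1000*s['tool_pos'],1),'head',round(np.degrees(np.arctan2(R[1,0],R[0,0])),1),'zax',np.round(R[:,2],3),'F',np.round(s['force'],1),'open',round(1000*s['opening'],1),'g',round(s['gripper_force'],1),'q6',round(s['q'][5],2))
    return s,R
def to(x,y,z):
    s,R=st(); print('to',(x,y,z),np.round(R.T@(np.array([x,y,z])-1000*s['tool_pos']),1))
E
python3 -c "
from h import *
to(421,7,31)"
```

```text
t 5.55 tcp [420.9   7.1 159. ] head -19.9 zax [ 0.001 -0.    -1.   ] F [ 0.4  0.5 -1.2] open 92.9 g 0.0 q6 1.81
to (421, 7, 31) [0.00e+00 1.00e-01 1.28e+02]
```

Descend, grip, lift.

Emit:
play_rows(
  increments="0 0 45 0 -1; 0 0 85 0 -1; 0 0 115 0 -1; 0 0 128 0 -1; 0 0 128 0 -1; 0 0 128 0 0.7; 0 0 128 0 0.7; 0 0 128 0 0.7; 0 0 128 0 0.7; 0 0 128 0 0.7; 0 0 118 0 0.7; 0 0 85 0 0.7; 0 0 40 0 0.7; 0 0 0 0 0.7; 0 0 -10 0 0.7",
  force=15,
)

```text
t: 7.05
tool_pos: [0.4236, 0.0068, 0.1748]
orientation: [-3.093, 0.546, -0.013]
force: [-0.6, -0.1, 0.2]
opening: 0.018
gripper_force: 0.0
```

```bash
python3 -c "
from h import *
to(527,-254,160)
im=robot.read_camera('top'); cv2.imwrite('pics/g1.png',cv2.resize(im[130:300,170:400],(800,591),interpolation=cv2.INTER_CUBIC))
print(lm('top','well'),lm('top','bail_grip'))"
```

```text
t 7.05 tcp [423.6   6.8 174.8] head -20.0 zax [ 0.009 -0.001 -1.   ] F [-0.6 -0.1  0.2] open 18.0 g 0.0 q6 1.81
to (527, -254, 160) [186.3 209.7  15.9]
[(0.94, [528, -254, 10]), (0.62, [557, 19, 1])] [(0.86, [538, -136, 76])]
```

View pics/g1.png

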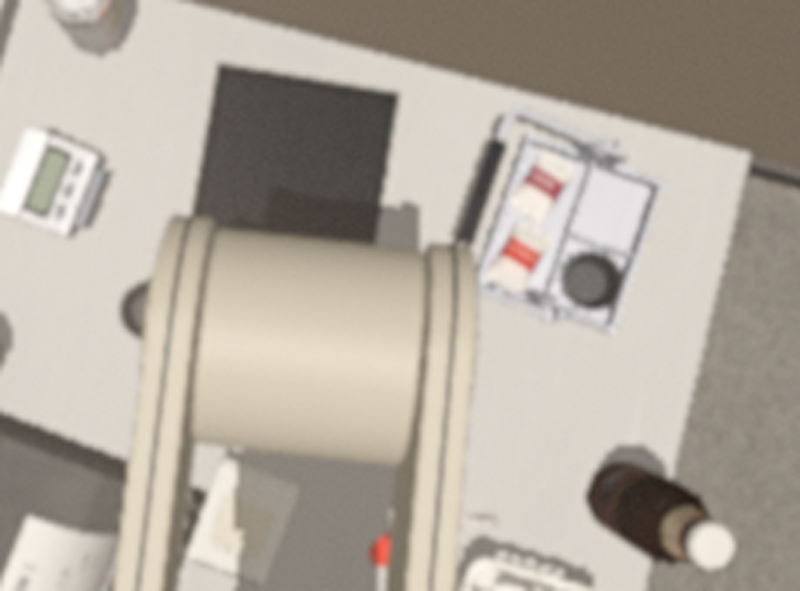

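```bash
python3 -c "
from h import *
st()
for c in('top','scene'): robot.read_camera(c); print(lm(c,'salt_shaker'),[ (round(d['conf'],2),np.round(1000*np.array(d['centre']))) for d in robot.recognise(c,'salt_shaker')])"
```

```text
t 7.2 tcp [421.1   7.  169.2] head -20.0 zax [ 0.002 -0.    -1.   ] F [0.9 0.7 0.3] open 14.3 g 0.0 q6 1.81
[] []
[(0.89, [420, 8, 0])] [(0.86, array([408.,  10.,  42.]))]
```

The top view is hidden by the arm, but the shaker still stands at (420, 8). The fingers close at only about 80 mm/s, so I lifted before they reached it. I'll redo the grasp with a longer close.

Emit:
play_rows(
  increments="0 0 0 0 -1; 0 0 0 0 -1; 0 0 0 0 -1; 0 0 10 0 -1; 0 0 20 0 -1; 0 0 30 0 -1; 0 0 40 0 -1; 0 0 60 0 -1; 0 0 90 0 -1; 0 0 120 0 -1; 0 0 138 0 -1; 0 0 138 0 -1; 0 0 138 0 0.8; 0 0 138 0 0.8; 0 0 138 0 0.8; 0 0 138 0 0.8; 0 0 138 0 0.8; 0 0 138 0 0.8; 0 0 138 0 0.8; 0 0 138 0 0.8",
  force=15,
)

```text
t: 9.5
tool_pos: [0.4208, 0.0071, 0.0307]
orientation: [-3.094, 0.546, -0.0]
force: [0.5, -0.2, -0.2]
opening: 0.0348
gripper_force: 15.0
```

Emit:
play_rows(
  increments="0 0 0 0 0.8; 0 0 -10 0 0.8; 0 0 -40 0 0.8; 0 0 -80 0 0.8; 0 0 -120 0 0.8; 0 0 -130 0 0.8; 0 0 -130 0 0.8",
)

```text
t: 10.2
tool_pos: [0.4223, 0.0069, 0.1631]
orientation: [-3.093, 0.546, -0.007]
force: [-0.3, 0.4, -1.5]
opening: 0.0343
gripper_force: 14.9
```

```bash
python3 -c "
from h import *
to(527,-254.5,160)"
```

```text
t 10.2 tcp [422.3   6.9 163.1] head -20.0 zax [ 0.005 -0.001 -1.   ] F [-0.3  0.4 -1.5] open 34.3 g 14.9 q6 1.82
to (527, -254.5, 160) [187.9 209.7   3.7]
```

Emit:
play_rows(
  increments="34 37 0 0 0.8; 67 75 0 0 0.8; 101 112 0 0 0.8; 135 149 0 0 0.8; 165 184 0 0 0.8; 182 202 0 0 0.8; 190 210 0 0 0.8; 190 210 20 0 0.8; 190 210 50 0 0.8; 190 210 70 0 0.8; 190 210 70 0 0.8; 190 210 70 0 0.8",
)

```text
t: 11.4
tool_pos: [0.5265, -0.2542, 0.0897]
orientation: [-3.093, 0.545, 0.004]
force: [0.7, -0.2, -1.1]
opening: 0.0342
gripper_force: 14.9
```

```bash
python3 -c "
from h import *
to(527.5,-255,40)
im=robot.read_camera('top')
print([lm('top',q,1) for q in('well','caddy','salt_shaker','bail_grip')])
p=reg('top','salt_shaker'); print(rect(ray('top',p,.125)) if p is not None else 0)
cv2.imwrite('pics/g2.png',cv2.resize(im[130:250,270:400],(650,600),interpolation=cv2.INTER_CUBIC))"
```

```text
t 11.4 tcp [ 526.5 -254.2   89.7] head -20.0 zax [-0.002  0.001 -1.   ] F [ 0.7 -0.2 -1.1] open 34.2 g 14.9 q6 1.38
to (527.5, -255, 40) [ 1.3  0.5 49.7]
[[(0.88, [528, -254, 7])], [(0.94, [514, -218, -2])], [(0.32, [491, -175, 7])], [(0.68, [546, -275, -2])]]
0
```

View pics/g2.png

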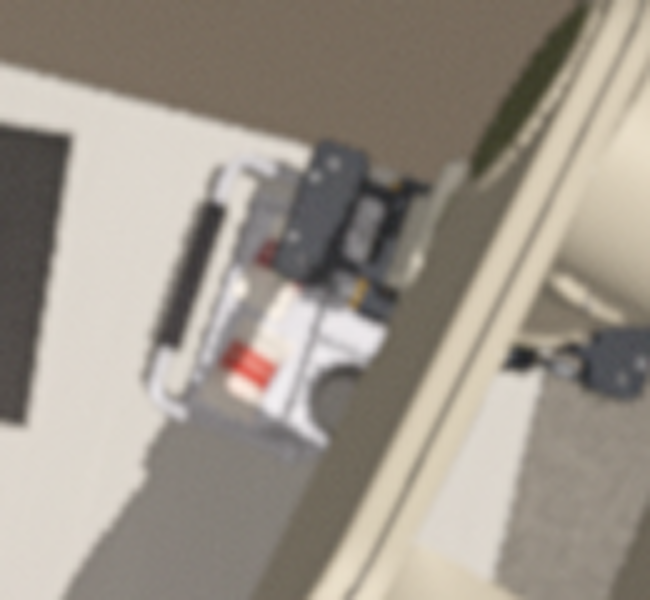

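The gripper hovers over the well, with the body at about (340,220) in the crop; the handle and sachets are undisturbed. Lowering now.

Emit:
play_rows(
  increments="1 0.5 15 0 0.8; 1 0.5 30 0 0.8; 1 0.5 40 0 0.8; 1 0.5 45 0 0.8; 1 0.5 48 0 0.8; 1 0.5 48 0 0.8; 1 0.5 48 0 0.8",
)

```text
t: 12.4
tool_pos: [0.5284, -0.2563, 0.043]
orientation: [3.094, -0.546, 0.001]
force: [-0.0, -0.3, -2.0]
opening: 0.0344
gripper_force: 14.9
```

Emit:
play_rows(
  increments="0 0 1 0 0.8; 0 0 2.5 0 0.8; 0 0 2.5 0 0.8; 0 0 2.5 0 -0.3; 0 0 2.5 0 -0.3; 0 0 2.5 0 -0.3; 0 0 2.5 0 -0.3; 0 0 2.5 0 -0.3; 0 0 -10 0 -0.3; 0 0 -50 0 -0.3; 0 0 -95 0 -0.3; 0 0 -140 0 -0.3; 0 0 -140 0 -0.3",
)

```text
t: 13.7
tool_pos: [0.5321, -0.2585, 0.1925]
orientation: [3.089, -0.545, 0.02]
force: [1.4, -1.1, 0.5]
opening: 0.0601
gripper_force: 0.0
```

```bash
python3 -c "
from h import *
to(537,-136,180)
for c in('top','scene'):
  robot.read_camera(c)
  print([lm(c,q,1) for q in('well','caddy','salt_shaker','bail_grip','bail_hinge')])
  robot.read_camera(c)
  print([lm(c,q,1) for q in('well','caddy','salt_shaker','bail_grip','bail_hinge')])"
```

```text
t 13.7 tcp [ 532.1 -258.5  192.5] head -20.0 zax [ 0.012 -0.007 -1.   ] F [ 1.4 -1.1  0.5] open 60.1 g 0.0 q6 1.38
to (537, -136, 180) [ -37.5 -116.8   11.7]
[[(0.71, [528, -254, 7])], [(0.61, [509, -214, -4])], [(0.57, [527, -256, 13])], [(0.54, [538, -133, 79])], [(0.64, [511, -217, 60])]]
[[(0.62, [528, -257, 8])], [(0.96, [509, -216, -1])], [(0.67, [530, -260, 11])], [(0.62, [539, -135, 79])], [(0.81, [507, -217, 58])]]
[[], [(0.71, [506, -213, 1])], [], [(0.59, [508, -217, -3])], []]
[[], [(0.86, [505, -215, 3])], [], [], [(0.51, [690, 182, 1])]]
```

Emit:
play_rows(
  increments="-8 -30 0 0 0; -17 -65 0 0 0; -27 -100 0 0 0; -32 -116 15 0 0; -32 -116 50 0 0; -32 -116 80 0 0; -32 -116 80 0 0; -32 -116 80 0 0",
)

```text
t: 15.7
tool_pos: [0.5371, -0.1363, 0.1021]
orientation: [-3.094, 0.547, 0.003]
force: [-0.6, -0.8, 0.9]
opening: 0.0465
gripper_force: 0.0
```

```bash
python3 -c "
from h import *
to(538,-135.5,60)"
```

```text
t 15.7 tcp [ 537.1 -136.3  102.1] head -20.0 zax [-0.002  0.001 -1.   ] F [-0.6 -0.8  0.9] open 46.5 g 0.0 q6 1.58
to (538, -135.5, 60) [ 0.6 -1.1 42.1]
```

Emit:
play_rows(
  increments="0.5 -1 25 0 0; 0.5 -1 42 0 0; 0.5 -1 42 0 0; 0.5 -1 42 0 0; 0.5 -1 42 0 0.9; 0.5 -1 42 0 0.9; 0.5 -1 42 0 0.9; 0.5 -1 42 0 0.9; 0.5 -1 42 0 0.9; 0.5 -1 42 0 0.9; 0.5 -1 42 0 0.9; 0.5 -1 42 0 0.9",
  force=4,
)

```text
t: 16.9
tool_pos: [0.5387, -0.1355, 0.0606]
orientation: [3.094, -0.546, 0.0]
force: [0.3, -0.5, 0.0]
opening: 0.0137
gripper_force: 4.0
```

```bash
python3 -c "
from h import *
st()"
```

```text
t 16.9 tcp [ 538.7 -135.5   60.6] head -20.0 zax [ 0. -0. -1.] F [ 0.3 -0.5  0. ] open 13.7 g 4.0 q6 1.58
```

Emit:
play_rows(
  increments="2 0 -1 0 0.9; 0 2 -7 0 0.9; 0 4.4 -13.4 0 0.9; 0 7.3 -19.4 0 0.9; 0 10.5 -25.1 0 0.9; 0 14.2 -30.6 0 0.9; 0 18.2 -35.8 0 0.9; 0 22.7 -40.7 0 0.9; 0 27.4 -45.2 0 0.9; 0 27.4 -45.2 0 0.9; 0 27.4 -45.2 0 0.9",
)

```text
t: 18.0
tool_pos: [0.5294, -0.1612, 0.106]
orientation: [-3.093, 0.547, -0.001]
force: [0.8, -1.6, -2.3]
opening: 0.0135
gripper_force: 4.0
```

```bash
python3 -c "
from h import *
st()
robot.read_camera('top')
print([lm('top',q,1) for q in('caddy','bail_grip','bail_hinge')])"
```

```text
t 18.0 tcp [ 529.4 -161.2  106. ] head -20.0 zax [ 0.001  0.    -1.   ] F [ 0.8 -1.6 -2.3] open 13.5 g 4.0 q6 1.53
[[(0.74, [509, -216, -1])], [], []]
```

Emit:
play_rows(
  increments="0 0 0 0 0.53; 0 0 0 0 0.53; 0 4 0 0 0.53; 0 9 -4 0 0.53; 0 14.5 -8 0 0.53; 0 18 -10 0 0.53; 0 22 -12.3 0 0.53; 0 26 -14 0 0.53; 0 30 -16 0 0.53; 0 34 -17.5 0 0.53; 0 38 -18.7 0 0.53; 0 42 -19.8 0 0.53; 0 45 -20.6 0 0.53; 0 48 -21.2 0 0.53; 0 50 -21.5 0 0.53; 0 51.5 -21.7 0 0.53; 0 51.5 -21.7 0 0.53",
)

```text
t: 19.9
tool_pos: [0.5115, -0.2097, 0.1275]
orientation: [3.094, -0.546, -0.0]
force: [-0.5, -0.3, 0.2]
opening: 0.0218
gripper_force: 0.0
```

```bash
python3 -c "
from h import *
st()
for i in range(2):
  im=robot.read_camera('top')
  print([lm('top',q,1) for q in('caddy','bail_grip','bail_hinge','well')])
cv2.imwrite('pics/g3.png',cv2.resize(im[130:250,270:400],(650,600),interpolation=cv2.INTER_CUBIC))"
```

```text
t 19.9 tcp [ 511.5 -209.7  127.5] head -20.0 zax [-0. -0. -1.] F [-0.5 -0.3  0.2] open 21.8 g 0.0 q6 1.44
[[(0.76, [508, -215, 0])], [], [(0.7, [509, -214, 62])], []]
[[(0.55, [509, -217, 0])], [(0.27, [557, 20, 0])], [(0.47, [510, -216, 59])], []]
```

View pics/g3.png

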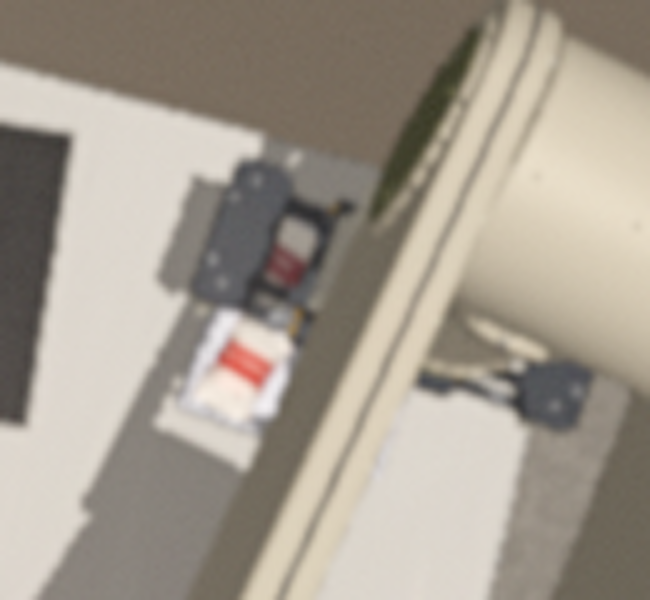

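Handle has left the folded position, and the fingers enclose the tube. I'll move on to centre, letting the inner finger free it to snap home.

Emit:
play_rows(
  increments="0 2 0 0 0.53; 0 4 0 0 0.53; 0 6 0 0 0.53; 0 7.5 0 0 0.53; 0 7.5 0 0 0.53; 0 7.5 0 0 0.53; 0 7.5 0 0 0.7; 0 7.5 0 0 0.7; 0 7.5 0 0 0.9; 0 7.5 0 0 0.9; 0 7.5 0 0 0.9; 0 7.5 0 0 0.9",
  force=4,
)

```text
t: 21.6
tool_pos: [0.5092, -0.2165, 0.1278]
orientation: [-3.094, 0.546, -0.001]
force: [0.4, 3.5, 2.4]
opening: 0.0137
gripper_force: 4.0
```

```bash
python3 -c "
from h import *
st()
for i in range(2):
  im=robot.read_camera('scene')
  print([lm('scene',q,1) for q in('caddy','bail_grip','bail_hinge','salt_shaker')])
cv2.imwrite('pics/g4.png',cv2.resize(im[140:240,240:370],(780,600),interpolation=cv2.INTER_CUBIC))"
```

```text
t 21.6 tcp [ 509.2 -216.5  127.8] head -20.0 zax [ 0.  0. -1.] F [0.4 3.5 2.4] open 13.7 g 4.0 q6 1.43
[[(0.77, [504, -212, 1])], [], [], []]
[[(0.72, [506, -213, -1])], [(0.54, [561, 20, 1])], [], []]
```

View pics/g4.png

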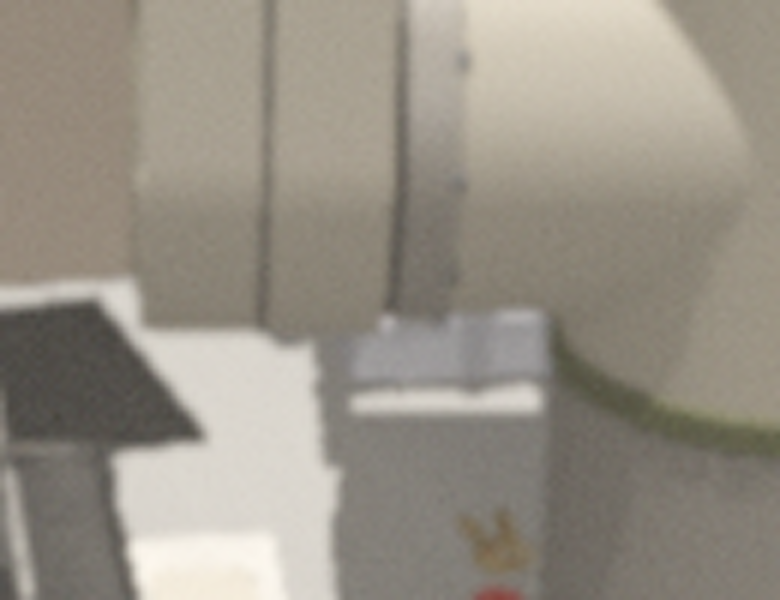

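Emit:
play_rows(
  increments="0 0 0 0 0.53; 0 0 0 0 0.53; 0 -1.5 0 0 0.53; 0 -1.5 0 0 0.53; 0 -1.5 0 0 0.9; 0 -1.5 0 0 0.9; 0 -1.5 0 0 0.9; 0 -1.5 0 0 0.9",
  force=4,
)

```text
t: 22.9
tool_pos: [0.5096, -0.2149, 0.1275]
orientation: [-3.093, 0.546, 0.0]
force: [1.1, 2.0, -0.2]
opening: 0.0136
gripper_force: 4.0
```

```bash
python3 -c "
from h import *
st();robot.read_camera('top');st();robot.read_camera('top');st()"
```

```text
t 22.9 tcp [ 509.6 -214.9  127.5] head -20.0 zax [ 0.  0. -1.] F [ 1.1  2.  -0.2] open 13.6 g 4.0 q6 1.43
t 22.95 tcp [ 509.6 -215.   127.5] head -20.0 zax [-0.  0. -1.] F [0.9 2.6 0.2] open 13.7 g 4.0 q6 1.43
t 23.0 tcp [ 509.6 -215.   127.5] head -20.0 zax [-0.  0. -1.] F [1.8 2.8 0.5] open 13.9 g 4.0 q6 1.43
```

Emit:
play_rows(
  increments="0 0 0 0 0.53; 0 0 0 0 0.53; 0 -2 0 0 0.53; 0 -2 0 0 0.53; 0 -2 0 0 0.53; 0 -2 0 0 0.9; 0 -2 0 0 0.9; 0 -2 0 0 0.9; 0 -2 0 0 0.9",
  force=4,
)

```text
t: 23.9
tool_pos: [0.5102, -0.2134, 0.1276]
orientation: [3.094, -0.546, 0.0]
force: [0.6, -1.4, 0.1]
opening: 0.0138
gripper_force: 4.0
```

```bash
python3 -c "
from h import *
st();robot.read_camera('top');st();robot.read_camera('top');st()"
```

```text
t 23.9 tcp [ 510.2 -213.4  127.6] head -20.0 zax [ 0. -0. -1.] F [ 0.6 -1.4  0.1] open 13.8 g 4.0 q6 1.43
t 23.95 tcp [ 510.2 -213.4  127.6] head -20.0 zax [ 0. -0. -1.] F [-0.7  0.5 -0.1] open 13.5 g 4.0 q6 1.43
t 24.0 tcp [ 510.2 -213.4  127.6] head -20.0 zax [-0. -0. -1.] F [-0.6 -0.4  0.1] open 13.6 g 4.0 q6 1.43
```

The handle is home (no force). Grip firmly and lift.

Emit:
play_rows(
  increments="0 0 0 0 0.9; 0 0 0 0 0.9; 0 0 -2 0 0.9; 0 0 -5 0 0.9; 0 0 -10 0 0.9; 0 0 -17 0 0.9; 0 0 -25 0 0.9; 0 0 -33 0 0.9; 0 0 -40 0 0.9; 0 0 -45 0 0.9; 0 0 -48 0 0.9; 0 0 -50 0 0.9; 0 0 -50 0 0.9",
  force=30,
)

```text
t: 25.3
tool_pos: [0.5102, -0.2133, 0.1777]
orientation: [-3.094, 0.546, -0.0]
force: [-0.2, -0.0, -8.3]
opening: 0.013
gripper_force: 30.0
```

```bash
python3 -c "
from h import *
st();robot.read_camera('top')
print([lm('top',q,1) for q in('caddy','mat','bail_hinge')])"
```

```text
t 25.3 tcp [ 510.2 -213.3  177.7] head -20.0 zax [ 0. -0. -1.] F [-0.2 -0.  -8.3] open 13.0 g 30.0 q6 1.43
[[(0.61, [511, -208, 52])], [(0.85, [559, 17, 0])], [(0.6, [510, -213, 108])]]
```

Emit:
play_rows(
  increments="-0.3 -2 0 0 0.9; -1 -6 0 0 0.9; -2 -12 0 0 0.9; -3 -20 0 -1 0.9; -4.5 -30 0 -2 0.9; -6 -42 0 -3 0.9; -8 -55 0 -4 0.9; -10 -69 0 -5 0.9; -12 -83 0 -6 0.9; -15 -98 0 -7 0.9; -17 -113 0 -8 0.9; -19 -128 0 -9 0.9; -21 -143 0 -10 0.9; -23 -157 0 -11 0.9; -25 -170 0 -12 0.9; -27 -183 0 -12 0.9; -29 -195 0 -12 0.9; -31 -206 0 -12 0.9; -32 -215 0 -12 0.9; -33 -222 0 -12 0.9",
)

```text
t: 27.5
tool_pos: [0.5554, 0.0073, 0.1775]
orientation: [-3.134, 0.22, 0.0]
force: [0.7, 0.7, -8.4]
opening: 0.0131
gripper_force: 30.0
```

Emit:
play_rows(
  increments="0 -5 0 0 0.9; -1 -8 0 0 0.9; -1 -10 0 0 0.9; -1 -11 0 0 0.9; -1 -11 0 0 0.9; -1 -11 10 0 0.9; -1 -11 20 0 0.9; -1 -11 28 0 0.9; -1 -11 32 0 0.9; -1 -11 32 0 0.9",
)

```text
t: 28.5
tool_pos: [0.5549, 0.0176, 0.1441]
orientation: [3.134, -0.22, -0.004]
force: [0.0, -0.3, -8.4]
opening: 0.0132
gripper_force: 30.0
```

```bash
python3 -c "
from h import *
s,R=st();
for i in range(2):
  im=robot.read_camera('top')
  print([lm('top',q,1) for q in('caddy','bail_hinge','well','salt_shaker','sauce_cup_1')],[lm('top','foot0',4)])
cv2.imwrite('pics/g5.png',cv2.resize(im[120:250,180:330],(690,600),interpolation=cv2.INTER_CUBIC))"
```

```text
t 28.5 tcp [554.9  17.6 144.1] head -8.0 zax [-0.002  0.    -1.   ] F [ 0.  -0.3 -8.4] open 13.2 g 30.0 q6 1.65
[[(0.92, [554, 22, 16])], [], [(0.79, [582, -12, 24])], [], [(0.59, [524, -4, 24])]] [[(0.83, [511, 80, 22]), (0.79, [604, -30, 14]), (0.68, [495, -19, 14])]]
[[(0.93, [554, 27, 17])], [(0.86, [555, 20, 77])], [(0.61, [581, -11, 23])], [(0.47, [290, -263, 2])], [(0.57, [524, -5, 27])]] [[(0.93, [510, 77, 25]), (0.8, [499, -18, 14])]]
```

View pics/g5.png

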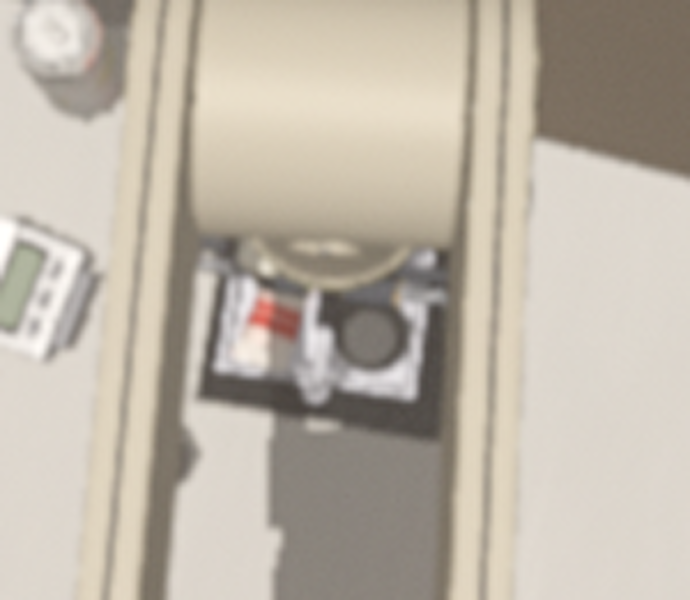

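The caddy hangs over the mat with a slight tilt of about 4°, its −y feet lower; the cup and sachets are in place. I'll set it down while following the tilt.

Emit:
play_rows(
  increments="0 3 0 0 0.9; 0 7 2 0 0.9; 0 7 5 0 0.9; 0 7 8 0 0.9; 0 6 9 0 0.9; 0 4 10 0 0.9; 0 2 11 0 0.9; 0 0 12 0 0.9; 0 -2 12.5 0 0.9; 0 -2 12.5 0 0.9; 0 -2 12.5 0 0.9",
)

```text
t: 30.3
tool_pos: [0.5561, 0.0197, 0.1332]
orientation: [-3.134, 0.219, -0.0]
force: [-0.2, -0.1, -7.3]
opening: 0.0128
gripper_force: 30.0
```

```bash
python3 -c "
from h import *
s,R=st();
for i in range(2):
  im=robot.read_camera('top')
  print([lm('top',q,1) for q in('caddy','bail_hinge','well','salt_shaker','sauce_cup_1')],[lm('top','foot0',4)])
st()"
```

```text
t 30.3 tcp [556.1  19.7 133.2] head -8.0 zax [ 0.  0. -1.] F [-0.2 -0.1 -7.3] open 12.8 g 30.0 q6 1.65
[[(0.61, [554, 24, 2])], [(0.91, [556, 21, 65])], [(0.96, [582, -13, 12])], [(0.74, [443, 132, -1])], [(0.56, [441, 135, 1])]] [[(0.94, [510, 77, 14]), (0.64, [501, -20, 4]), (0.44, [583, -13, 11])]]
[[(0.76, [554, 24, 3])], [(0.83, [557, 20, 68])], [(0.86, [580, -11, 13])], [], [(0.49, [521, -6, 14])]] [[(0.97, [512, 75, 9]), (0.64, [498, -21, 3])]]
t 31.0 tcp [556.1  19.5 133.1] head -8.0 zax [ 0. -0. -1.] F [-0.3  0.4 -6.6] open 13.0 g 30.0 q6 1.65
```

Emit:
play_rows(
  increments="0 -1 1 0 0.9; 0 -2 2 0 0.9; 0 -3 3 0 0.9; 0 -4 4 0 0.9; 0 -4 4 0 0.9; 0 -4 4 0 0.9",
)

```text
t: 31.6
tool_pos: [0.5577, 0.0237, 0.1316]
orientation: [-3.134, 0.219, -0.004]
force: [-6.2, 0.8, 10.0]
opening: 0.013
gripper_force: 30.0
```

```bash
python3 -c "
from h import *
s,R=st();
robot.read_camera('top');print(lm('top','foot0',4))
st()"
```

```text
t 31.6 tcp [557.7  23.7 131.6] head -8.0 zax [ 0.003 -0.    -1.   ] F [-6.2  0.8 10. ] open 13.0 g 30.0 q6 1.66
[(0.95, [515, 78, 6]), (0.79, [499, -20, 2]), (0.75, [547, 219, 1]), (0.68, [602, -34, 5])]
t 31.7 tcp [557.7  23.7 131.6] head -8.0 zax [ 0.003  0.    -1.   ] F [-7.1  2.1  9.3] open 12.9 g 30.0 q6 1.66
```

Emit:
play_rows(
  increments="0 0 -1 0 0.9; 0 0 -1.5 0 0.9; 0 0 -1.5 0 0.9; 0 0 -1.5 0 0; 0 0 -1.5 0 0; 0 0 -1.5 0 0; 0 0 -1.5 0 0; 0 0 -1.5 0 0; 0 0 -1.5 0 0; 0 0 -10 0 0; 0 0 -30 0 0; 0 0 -60 0 0; 0 0 -90 0 0; 0 0 -90 0 0",
)

```text
t: 33.1
tool_pos: [0.5595, 0.0234, 0.2253]
orientation: [-3.134, 0.22, -0.014]
force: [0.1, 0.1, 0.6]
opening: 0.0466
gripper_force: 0.0
```

```bash
python3 -c "
from h import *
s,R=st();
robot.read_camera('top')
print(lm('top','foot0',4),[lm('top',q,1) for q in('caddy','bail_hinge','bail_grip','well','salt_shaker')])
for i in range(3): print([lm('top',q,1) for q in('timer','timer_back','start_face','upstand')]); robot.read_camera('top')"
```

```text
t 33.1 tcp [559.5  23.4 225.3] head -8.0 zax [ 0.009 -0.    -1.   ] F [0.1 0.1 0.6] open 46.6 g 0.0 q6 1.66
[(0.67, [499, -22, 4]), (0.67, [511, 79, 6])] [[(0.89, [556, 20, 2])], [(0.96, [555, 24, 66])], [(0.72, [686, 188, 1])], [(0.81, [582, -13, 8])], []]
[[(0.96, [544, 221, 0])], [(0.83, [559, 246, 17])], [(0.61, [530, 59, 12])], [(0.77, [565, 293, 0])]]
[[(0.66, [546, 217, 1])], [], [(0.65, [290, -265, 0])], []]
[[(0.8, [547, 220, 1])], [(0.69, [560, 244, 17])], [], [(0.76, [566, 292, 3])]]
```

Emit:
play_rows(
  increments="-5 -12 0 -8 1; -10 -24 0 -16 1; -16 -36 0 -24 1; -21 -48 0 -32 1; -26 -60 0 -40 1; -32 -72 0 -48 1; -37 -84 0 -56 1; -42 -95 0 -64 1; -48 -107 0 -72 1; -53 -119 0 -80 1; -53 -119 0 -84 1; -53 -119 0 -84 1; -53 -119 0 -84 1",
  force=20,
)

```text
t: 35.5
tool_pos: [0.5208, 0.1487, 0.2191]
orientation: [2.478, 1.931, 0.0]
force: [0.0, 0.4, 0.1]
opening: 0.0007
gripper_force: 0.0
```

```bash
python3 -c "
from h import *
to(523,148,25)
p=None
robot.read_camera('top')
print([lm('top',q,1) for q in('timer','timer_back','start_face','upstand','bail_grip','can_1')])
to(532,182,25)"
```

```text
t 35.5 tcp [520.8 148.7 219.1] head 75.8 zax [ 0. -0. -1.] F [0.  0.4 0.1] open 0.7 g 0.0 q6 0.43
to (523, 148, 25) [-1.000e-01  2.300e+00  1.941e+02]
[[(0.38, [554, 21, 2])], [], [], [(0.9, [566, 293, 6])], [(0.74, [555, 25, 145])], [(0.5, [524, -6, 12])]]
t 35.85 tcp [520.8 148.6 219. ] head 75.9 zax [ 0. -0. -1.] F [ 0.8  0.4 -0.5] open 0.5 g 0.0 q6 0.43
to (532, 182, 25) [ 35.2   2.7 194. ]
```

Emit:
play_rows(
  increments="0 2.5 45 0 1; 0 2.5 90 0 1; 0 2.5 135 0 1; 0 2.5 170 0 1; 0 2.5 190 0 1; 0 2.5 194 0 1; 8 2.5 194 0 1; 15 2.5 194 0 1; 20 2.5 194 0 1; 25 2.5 194 0 1; 30 2.5 194 0 1; 35 2.5 194 0 1; 40 2.5 194 0 1; 45 2.5 194 0 1; 50 2.5 194 0 1; 55 2.5 194 0 1; 60 2.5 194 0 1; 60 2.5 194 0 1",
)

```text
t: 37.65
tool_pos: [0.5378, 0.2072, 0.025]
orientation: [-2.475, -1.934, -0.001]
force: [0.7, 0.3, 0.0]
opening: 0.0004
gripper_force: 0.0
```

```bash
python3 -c "
from h import *
st()
im=robot.read_camera('top')
print([lm('top',q,1) for q in('timer','timer_back','start_face','upstand','can_1')]);st()
cv2.imwrite('pics/g6.png',cv2.resize(im[100:230,120:270],(690,600),interpolation=cv2.INTER_CUBIC))"
```

```text
t 37.65 tcp [537.8 207.2  25. ] head 76.0 zax [ 0.  0. -1.] F [0.7 0.3 0. ] open 0.4 g 0.0 q6 0.52
[[], [], [(0.75, [582, -14, 10])], [], [(0.69, [688, 185, 3])]]
t 37.95 tcp [537.6 206.2  24.9] head 76.0 zax [-0. -0. -1.] F [0.1 0.  0.5] open 0.2 g 0.0 q6 0.52
```

View pics/g6.png

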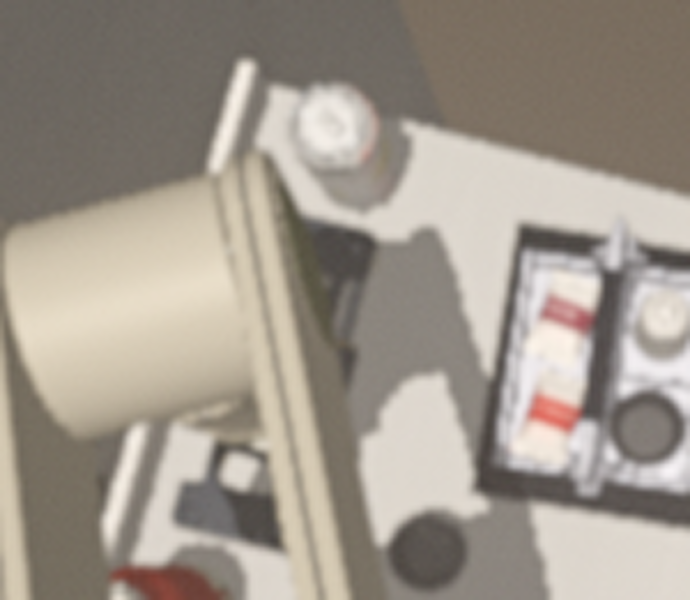

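The caddy stands on the mat, level with the shaker and cup in place; the timer is hidden under the wrist. I'll keep pushing and watch the force.

Emit:
play_rows(
  increments="3 0 0 0 1; 6 0 0 0 1; 9 0 0 0 1; 12 0 0 0 1; 14 0 0 0 1; 14 0 0 0 1",
)

```text
t: 38.55
tool_pos: [0.5409, 0.2198, 0.0249]
orientation: [2.476, 1.934, -0.001]
force: [-2.4, -3.5, 2.8]
opening: 0.0005
gripper_force: 2.0
```

Emit:
play_rows(
  increments="1 0 0 0 1; 2 0 0 0 1; 3 0 0 0 1; 3 0 0 0 1; 3 0 0 0 1",
)

```text
t: 39.05
tool_pos: [0.5413, 0.2213, 0.0249]
orientation: [2.476, 1.933, -0.004]
force: [-3.5, -9.8, 5.2]
opening: 0.0001
gripper_force: 5.5
```

Emit:
play_rows(
  increments="1 0 0 0 1; 1 0 0 0 1; 1 0 0 0 1; -2 0 0 0 1; -6 0 0 0 1; -15 0 0 0 1; -40 0 0 0 1; -60 0 0 0 1; -60 0 -40 0 1; -60 0 -90 0 1; -70 0 -140 0 1; -100 20 -180 0 1; -140 40 -200 0 1; -180 60 -200 0 1; -220 80 -200 0 1; -260 100 -200 0 1; -260 100 -200 0 1",
)

```text
t: 40.75
tool_pos: [0.5765, -0.0588, 0.2252]
orientation: [2.479, 1.926, 0.0]
force: [0.0, 1.0, -0.4]
opening: 0.0003
gripper_force: 0.0
```

```bash
python3 -c "
from h import *
st()
im=robot.read_camera('top')
for i in range(3): print([lm('top',q,1) for q in('timer','timer_back','start_face','upstand')]); robot.read_camera('top')
print([lm('top',q,1) for q in('caddy','bail_grip','salt_shaker','can_1','sauce_cup_2')])
p=reg('top','timer'); print(rect(ray('top',p,.05)))
cv2.imwrite('pics/g7.png',cv2.resize(im[100:250,120:310],(760,600),interpolation=cv2.INTER_CUBIC))"
```

```text
t 40.75 tcp [576.5 -58.8 225.2] head 75.7 zax [ 0.002 -0.001 -1.   ] F [ 0.   1.  -0.4] open 0.3 g 0.0 q6 0.06
[[(0.66, [553, 267, 0])], [(0.89, [565, 295, 18])], [(0.62, [510, 74, 7])], [(0.59, [564, 290, 1])]]
[[(0.73, [553, 264, -1])], [(0.87, [566, 296, 15])], [(0.73, [565, 294, 20])], [(0.75, [567, 292, 0])]]
[[(0.63, [552, 265, 2])], [(0.65, [563, 294, 20])], [(0.59, [549, 225, 32])], [(0.93, [566, 292, 2])]]
[[(0.91, [555, 22, 3])], [], [(0.59, [583, -14, 16])], [(0.73, [684, 183, 1])], [(0.76, [438, 133, -1])]]
((552.4562377929688, 255.69113159179688), (78.76209259033203, 74.21305084228516), 73.53446197509766)
```

View pics/g7.png

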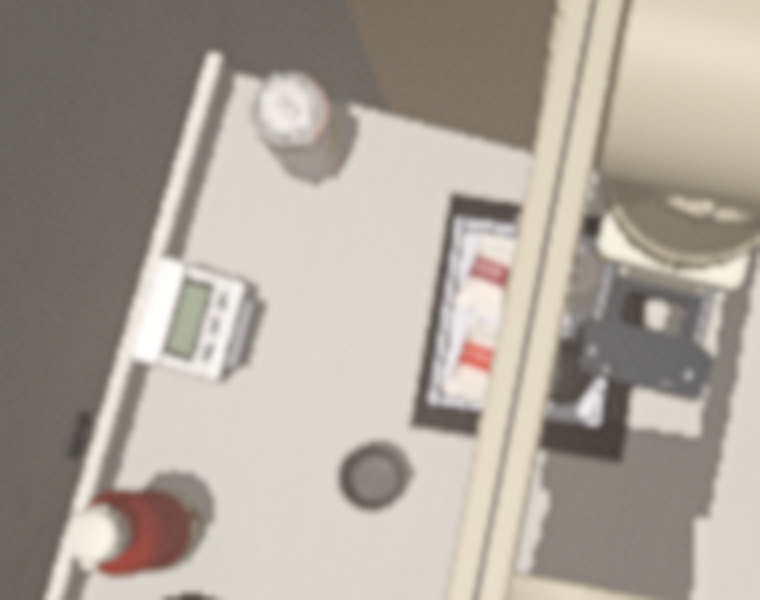

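The timer, at (195,320) in the crop, is flush against the upstand with its bar out. The caddy is on the mat, and nothing touches the robot. Handing in.

```bash
python3 -c "
from plant import robot
print(robot.close_job())"
```

```text
the job is handed in; nothing more can be done
None
```

I handed the job in at about 41 s; no verdict came back. The last pictures show the caddy on the mat with the shaker in its well and the handle upright, the timer flush against the upstand after its start bar was pressed (10 N) and let go, and the can and spare cup in place (I didn't measure the bottle again).

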